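Mix a sample vial and hold the mirror so the camera sees it

ROBOT

A 6-joint arm with a two-finger parallel gripper is mounted at the origin on the work surface. World frame = base frame: x ahead of the robot, y to its left, z up, the work surface at z = 0. Lengths are in mm, angles in rad, forces in N, time in s.
With the tool pointing down it reaches from about 400 to 925 mm from the base axis. Payload 12.5 kg.
Tool frame: the origin (TCP) lies between the finger pads; the fingertips stand 19 mm ahead of it and the grasp point (between the pads) is the TCP (env.nose_length is the distance from the TCP to the fingertips, in mm); z points along the fingers, y is the line along which they close (so a half turn about z gives the same grasp; the last joint's range is limited). The gripper opens to 95 mm and grips with 3 to 60 N. Pads are 20 mm wide; open, the fingers measure 119 mm over their backs; the gripper's body (75 mm by 180 mm) begins 59 mm behind the grasp point.
Start: joints at [-1.392, 0.491, 1.559, -0, 1.092, -0.106], TCP at [175.626, -599.833, 233.661] pointing down, gripper open.
Joint ranges: [-3.1, 3.1], [-0.84, 2.19], [0.05, 2.79], [-1.13, 4.28], [0.06, 2.93], [-2.69, 2.69]. Speed limits (rad/s): [2.22, 2.22, 2.79, 3.14, 3.14, 3.14].

INTERFACE

Orientations are given as [roll, pitch, yaw] about the fixed x, y, z axes, in that order (R = Rz(yaw) Ry(pitch) Rx(roll)).
In Python, from cell import env gives the robot as it stands. The module is installed in compiled form; this text tells all that it offers.
- The arm moves only by the tool drive_tool, never from a script. Its argument "rows" is a list that holds one entry, the list of rows, each a list of 7 numbers: the shift along the tool's x, y, z scaled (see below), then the turn, a rotation vector about the tool's x, y, z scaled (see below), then the opening, from 0 (shut) to 1 (fully open). In form: [[[tx, ty, tz, ax, ay, az, jaw], ...]]. A call has 1 to 5 rows; each row shifts and turns the commanded pose from where the row before left it, along the tool's axes as they then stand; what a row does not reach is not made up. The controller multiplies each number of a shift by 250 mm and each number of a turn by 180 degrees. A row lasts 1/8 s, in which the tool goes at most 62.5 mm and 10.7 degrees, less where a joint would pass 70% of its speed; a pose out of reach is approached as far as the arm can. A call with a number of a shift or a turn outside -1 to 1 is refused whole. A call with a gripper value outside its range is refused whole. The fingers move at their own pace and stop on an object; the grip force is fixed at half the most. Time passes only in rows, so rows that do not move let the fingers close. It gives the time, the measured TCP pose, the force, the opening and the grip force at its end, in the units of the state.
- env.state(): the state, without advancing time (a new reading comes with each control period).
- env.read_camera(name): name is "scene" or "side" or "wrist"; returns a dict with "color" (384x512x3 uint8, blue, green, red), "camera_matrix" (3x3 intrinsics, pixels), "pose" (4x4, takes a point from camera to world coordinates). Camera axes: x right, y up, looking along -z (the intrinsics and any distortion apply to the point x, -y, -z); pixel columns grow to the right and rows downward; lengths in mm; the calibration is good to about 2 mm. The wrist camera is an equidistant fisheye: a pixel r from the principal point sees the ray r / f radians off the axis. A picture is of the moment at which its call begins. There is no depth.
- env.job_done(): hands the job in; it is judged then, once.
Trained networks look in a picture, given as the dict that the camera call returned (one of the last four; its "shot" number tells which), for a name from the list of things; names that differ only in an ending like _2 or _b are one class to them, and where a whole thing is asked for, a point or a joint stands for the part that bears it (a point fixed in the world has none). Each returns a list of dicts, best first, with "score" (0 to 1); they miss things now and then, are a little off and sometimes report something else, mostly with a low value. They report only what shows in the picture. A call takes as long as a camera call. They do not tell look-alikes from the thing itself.
- env.search_frame(name, picture): "at" ([x, y, z] in mm, in the coordinates of the camera as it stood for that picture, good to about 4 mm: the middle of the surface that is visible of it).
- env.place_of(name, picture): "at" ([x, y, z] in mm, in the coordinates of the camera as it stood for that picture, good to about 4 mm: a listed point, or the origin of a listed thing).
The state is a dict: "t": time; "joints": joint angles; "qvel": joint speeds; "tau": joint torques, N m; "eef_pos": TCP position; "tcp_rot": TCP orientation; "ft_force": force on the tool from outside, world axes, zero at the start; "moment": the same for the moment, N m; "opening": opening from 0.0 (shut) to 1.0 (fully open); "grip_force": force on a finger pad.
Only numpy, scipy, OpenCV 4.12 (cv2) and the standard library are available. Lean on these libraries where they do the work, as an engineer would, in place of code of your own. Each camera call takes 0.05 s, during which the arm holds its last target. There are 200 camera calls.

TASK

Take the sample vial (the slim, straight-sided one with a cap) from the row, hold it upright and press it down on the mixer's sprung pad until the pad is fully down for a moment, then stand it in the socket of the square holder block and let go of it. Then turn the little mirror by the grip on its top until the inspection camera sees the middle of the vial in the mirror, and finish while still holding the mirror steady at that angle, since it springs back when released. Leave the other things on the table where they are.

Things in the scene. Friction and masses are not known exactly. Their poses are not given: they have to be found in the camera images.
- vial: the sample vial: an upright closed white cylinder 32 mm across and 68 mm high with a grey cap 29 mm across and 17 mm high on top, 85 mm in all, about 60 g; the slimmest container of the row. Origin at the centre of its underside, z up along it
- mixer: small sample mixer fixed to the table: white box 100 x 100 mm and 55 mm high with a round collar and, on top, a flat black rubber pad. Origin at the centre of its underside on the table, under the pad's centre
- pad_top (a point): centre of the top of the mixer's round pad (52 mm across, 85 mm above the table when up)
- pad (a joint): how far the mixer's pad is pressed down, 0 (up) to 0.008 m (fully down); a spring pushes it up, about 2 N at first and 8 N fully down
- holder: square aluminium holder block fixed to the table, 76 x 76 mm and 16 mm high, with one round upright socket in its middle, 40 mm across and 12 mm deep (the socket's floor is 4 mm above the table). Origin at the centre of its underside
- station: inspection station fixed to the table: a narrow steel plate 250 x 70 mm with a round black mirror base (84 mm across) at one end and a small camera on a pedestal, 94 mm high, at the other. Origin on the table under the mirror's vertical turning axis; x points from that axis to the camera, z up
- lens (a point): front of the camera's lens, 115 mm from the mirror's axis and 71 mm above the table; the camera looks straight at the mirror's axis
- mirror (a joint): turn of the mirror about its vertical axis in rad, -1.1 to 1.1, counter-clockwise from above positive. The mirror is 78 mm wide, 35 to 103 mm above the table; its face is upright and contains the axis. At 0 (its sprung rest) the face looks straight at the camera, along the station's x. A light spring returns it (0.06 N m per rad)
- mirror_grip (a point): middle of the mirror's grip: an upright black bar on top of the mirror, on the turning axis, 14 mm thick (across the mirror's face), 44 mm wide (along the mirror), from 101 to 135 mm above the table; this point is 120 mm above the table. x is the way the mirror's face looks, z up
- sight_point (a point): an invisible point 160 mm out from the mirror's axis on the camera's line of sight after the mirror, 71 mm above the table; its x points outward along that line, y across it (level), z up. At mirror joint value a the line leaves at 2a from the station's x. The camera sees the vial when this line passes through it
- tall_bottle: bystander in the row: white bottle with a neck, 48 mm across, 140 mm high; origin at the centre of its underside
- wide_jar: bystander in the row: low white jar, 52 mm across, 50 mm high; origin at the centre of its underside
- beaker: bystander in the row: open white beaker, 56 mm across, 65 mm high; origin at the centre of its underside
- spare_cap: bystander: flat grey cap, 36 mm across, 12 mm high; origin at the centre of its underside
- slide_box: bystander: blue slide box 100 x 80 x 34 mm; origin at the centre of its underside
- wash_bottle: bystander: white wash bottle with a paper label, 68 mm across, 170 mm high; origin at the centre of its underside
Not all that is in view belongs to the job. What is shaped like the vial but green or yellow is not meant.

How it is judged:
By the outcome, as a careful person would: the job done as asked, in the order asked, and still so for the second after the job is handed in, while the arm keeps its last pose, push and grip.
It also fails if it takes over 72 s, if anything falls off the work surface, if the arm or the gripper's body presses on something with over 40 N, if the wrist force passes 120 N, or if a joint passes its speed limit or range.

## Working session

There is one attempt and no reset: what is moved stays moved. The work goes in short steps, Python scripts to look and compute and a tool call to move; the robot and the scene stay as the last step left them, time stands still between calls to the robot, and variables do not carry over. Pictures are saved under pics/ and viewed, at most 10 in all, crops included, and the job is handed in when it is done.

Besides the shell and the picture viewer there is one more tool, called after "Request:" by a JSON object that holds its "op" and its "data", one argument or row to a line. drive_tool: Moves the arm, as the interface text tells. Its arguments: {"type":"object","properties":{"rows":{"type":"array","items":{"type":"array","items":{"type":"array","items":{"type":"number","minimum":-1,"maximum":1}}}}},"required":["rows"]}

```bash
mkdir -p pics; cat > h.py <<'E'
import numpy as np, cv2
from cell import env
def w(p,at): return (p["pose"]@np.r_[at,1])[:3]
def look(cams,names):
    for c in cams:
        p=env.read_camera(c)
        cv2.imwrite(f"pics/{c}_{p['shot']}.png",p["color"])
        print(c,p['shot'])
        for n in names:
            for d in env.place_of(n,p)[:4]:
                x=w(p,d["at"]); 
                print(' ',n,round(d["score"],2),x.round(0), px(p,x) if c!='wrist' else '')
def px(p,x):
    c=np.linalg.inv(p["pose"])@np.r_[x,1]; q=p["camera_matrix"]@[c[0],-c[1],-c[2]]
    return (q[:2]/q[2]).round(0)
E
python3 - <<'E'
from h import *
s=env.state();print(s)
look(["scene","side"],["vial","mixer","pad_top","holder","station","lens","mirror_grip","tall_bottle","wide_jar","beaker"])
a=[cv2.imread(f) for f in __import__('glob').glob('pics/s*.png')]
p=env.read_camera("scene");print(p["camera_matrix"],p["pose"].round(2))
E
ls pics; python3 -c "
import cv2,glob
f=sorted(glob.glob('pics/s*.png'));print(f)
cv2.imwrite('pics/both.png',cv2.resize(cv2.vconcat([cv2.imread(x) for x in f]),None,fx=.78,fy=.78))"
```

```text
{'t': 0.0, 'joints': array([-1.39159165e+00,  4.91559656e-01,  1.55945996e+00, -2.59505431e-05,
        1.09170877e+00, -1.05598058e-01]), 'qvel': array([ 0.00182977,  0.00079699, -0.0003924 ,  0.00065958,  0.00218718,
       -0.00011767]), 'tau': array([ 7.32027784e-04, -6.12633848e+01, -2.58179533e+01,  6.92996965e-02,
        4.82486759e-02, -1.01674470e-04]), 'eef_pos': array([ 175.58107055, -599.58973673,  233.05806314]), 'tcp_rot': array([-3.14046083e+00, -9.68203318e-05,  2.84814655e-01]), 'ft_force': array([ 0.35896684,  0.9321871 , -0.25088172]), 'moment': array([ 0.00513565, -0.00744451, -0.02524726]), 'grip_force': 0.0, 'opening': 1.0007529875641956}
scene 1
  vial 0.67 [ 412. -270.    3.] [233. 146.]
  vial 0.66 [ 343. -301.    2.] [242. 131.]
  vial 0.58 [ 491. -288.    4.] [211. 155.]
  mixer 0.81 [604. 147.  -1.] [292. 260.]
  pad_top 0.75 [600. 144.  87.] [295. 239.]
  holder 0.79 [ 560. -170.    1.] [221. 187.]
  station 0.58 [555.  -4.   1.] [263. 217.]
  lens 0.82 [670. -23.  79.] [227. 219.]
  lens 0.43 [414. 158.   2.] [340. 221.]
  mirror_grip 0.88 [555.  -7. 12
[... 549 characters left out ...]
25. 191.]
  mirror_grip 0.74 [556.  -7. 117.] [260. 188.]
  tall_bottle 0.57 [ 404. -149.    0.] [305. 188.]
  wide_jar 0.75 [413. 291.   4.] [292. 294.]
  wide_jar 0.53 [ 564. -164.   -3.] [263. 181.]
  wide_jar 0.18 [557.  -6. 122.] [259. 187.]
  beaker 0.66 [419. 161.  -4.] [294. 257.]
[[452.38699726   0.         257.61267942]
 [  0.         452.38699726 192.19619431]
 [  0.           0.           1.        ]] [[-6.90000e-01 -5.30000e-01  4.90000e-01  1.14051e+03]
 [ 7.20000e-01 -5.30000e-01  4.50000e-01  5.16760e+02]
 [ 2.00000e-02  6.60000e-01  7.50000e-01  9.90590e+02]
 [ 0.00000e+00  0.00000e+00  0.00000e+00  1.00000e+00]]
scene_1.png
side_2.png
['pics/scene_1.png', 'pics/side_2.png']
```

```bash
python3 -c "
import cv2
a=cv2.imread('pics/scene_1.png')[90:310,150:430];b=cv2.imread('pics/side_2.png')[110:340,170:370]
cv2.imwrite('pics/a.png',cv2.resize(a,None,fx=2.7,fy=2.7));cv2.imwrite('pics/b.png',cv2.resize(b,None,fx=2.6,fy=2.6,interpolation=2))"
```

```text
(no output)
```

View pics/a.png

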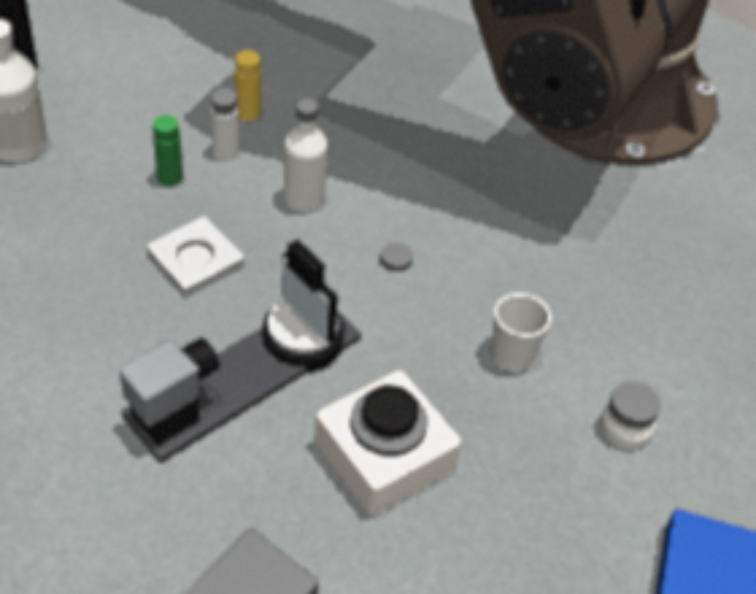

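View pics/b.png

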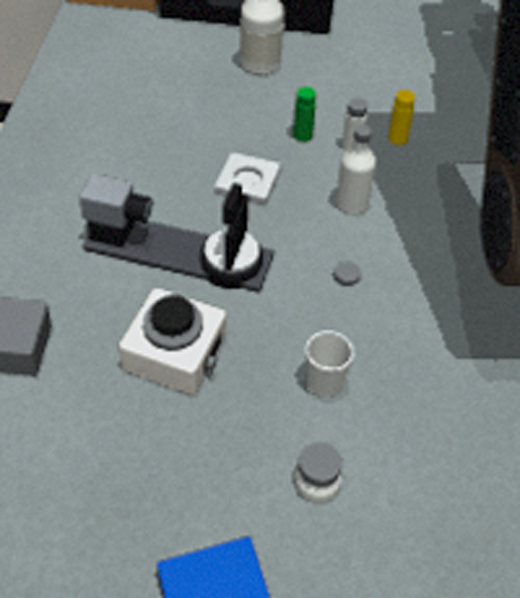

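The white vial with the grey cap is at scene px (233,136). Things that could be taken for it:
- green look-alike (212,146)
- yellow look-alike (242,121)
- tall bottle with a neck (263,150)
- wash bottle (157,130)

I choose the white one at about (414,-269). I'll turn and move over it, then check it with a close wrist crop.

Request:
{"op": "drive_tool", "data": {
  "rows": [
    [[0,0,0,0,0,0.05,0.8],[0,0,0,0,0,0.05,0.8],[0,0,0,0,0,0.05,0.8],[0,0,0,0,0,0.05,0.8],[0,0,0,0,0,0.055,0.8]]
  ]
}}

```text
t: 1.78
eef_pos: [175.6, -599.8, 233.7]
tcp_rot: [3.142, -0.0, -0.522]
ft_force: [0.1, -0.3, -0.1]
opening: 0.803
grip_force: 0.0
```

```bash
cat >> h.py <<'E'
from scipy.spatial.transform import Rotation as R
def go(x,yaw=None):
    s=env.state(); r=R.from_euler('xyz',s['tcp_rot'])
    d=r.inv().apply(np.array(x)-s['eef_pos'])
    print('t',round(s['t'],2),'pos',s['eef_pos'].round(1),'rot',s['tcp_rot'].round(4),'F',s['ft_force'].round(1),'open',round(s['opening'],3))
    print('mm',d.round(1),'units',(d/250).round(4),'rows>=',round(np.linalg.norm(d)/62.5,1))
    if yaw is not None: print('az total',round(-(yaw-s['tcp_rot'][2])/np.pi,4))
E
python3 -c "
from h import *
go([414,-269,200])"
```

```text
t 1.77 pos [ 175.6 -599.8  233.7] rot [ 3.1415e+00 -1.0000e-04 -5.2180e-01] F [ 0.1 -0.3 -0.1] open 0.803
mm [  41.8 -405.6   33.6] units [ 0.167  -1.6225  0.1345] rows>= 6.5
```

Request:
{"op": "drive_tool", "data": {
  "rows": [
    [[0.021,-0.203,0.015,0,0,0,0.8],[0.021,-0.203,0.015,0,0,0,0.8],[0.021,-0.203,0.015,0,0,0,0.8],[0.021,-0.203,0.015,0,0,0,0.8],[0.021,-0.203,0.015,0,0,0,0.8]]
  ]
}}

```text
t: 2.4
eef_pos: [324.5, -390.8, 214.9]
tcp_rot: [3.141, -0.0, -0.517]
ft_force: [0.3, -0.8, 0.3]
opening: 0.8
grip_force: 0.0
```

Request:
{"op": "drive_tool", "data": {
  "rows": [
    [[0.021,-0.203,0.015,0,0,0,0.8],[0.021,-0.203,0.015,0,0,0,0.8],[0.021,-0.203,0.015,0,0,0,0.8],[0,0,0,0,0,0,0.8]]
  ]
}}

```text
t: 2.9
eef_pos: [413.8, -265.1, 203.6]
tcp_rot: [-3.141, 0.0, -0.512]
ft_force: [-0.0, -0.7, -0.0]
opening: 0.799
grip_force: 0.0
```

```bash
python3 -c "
from h import *
look(['wrist'],['vial','holder','mirror_grip','lens'])
go([414,-269,200])
p=env.read_camera('wrist');print(p['camera_matrix'])
a=p['color'];cv2.imwrite('pics/w1.png',cv2.resize(a,None,fx=1.5,fy=1.5))"
```

```text
wrist 4
  vial 0.95 [ 488. -283.    2.] 
  vial 0.79 [ 410. -273.   -1.] 
  vial 0.66 [ 343. -303.   -2.] 
  holder 0.64 [ 559. -161.    2.] 
t 3.15 pos [ 412.1 -268.4  203.7] rot [ 3.1414e+00 -3.0000e-04 -5.1770e-01] F [-0.3 -0.5 -0. ] open 0.802
mm [ 1.9 -0.4  3.7] units [ 0.0077 -0.0017  0.0149] rows>= 0.1
[[297.31863964   0.         257.63128391]
 [  0.         297.31863964 190.90922195]
 [  0.           0.           1.        ]]
```

View pics/w1.png

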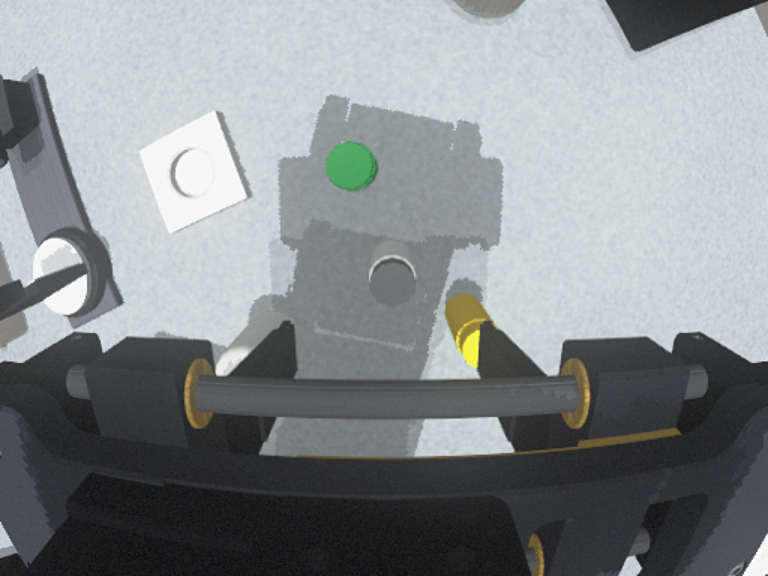

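The wrist view shows the grey-capped white vial at (392,280) in the picture, right under the tool. Green is at (351,165), yellow at (468,330) and the holder socket at (193,172). Next I work out positions from these pixels.

```bash
cat >> h.py <<'E'
def fish(p,u,v,z):
    K=p['camera_matrix'];x=(u-K[0,2]);y=(v-K[1,2]);r=np.hypot(x,y)+1e-9;t=r/K[0,0]
    d=np.array([np.sin(t)*x/r,-np.sin(t)*y/r,-np.cos(t)]);d=p['pose'][:3,:3]@d;o=p['pose'][:3,3]
    return o+d*(z-o[2])/d[2]
E
python3 -c "
from h import *
p=env.read_camera('wrist')
for u,v,z in [(393,280,85),(351,166,85),(193,173,16),(193,172,16)]: print(fish(p,u/1.5,v/1.5,z).round(1))
a=p['color'];g=cv2.cvtColor(a,6)
cs=cv2.HoughCircles(g[160:210,235:285],3,1.5,40,param1=80,param2=12,minRadius=11,maxRadius=18);print(cs)
go([412,-270,50])
"
```

```text
[ 414. -274.   85.]
[ 487.2 -286.7   85. ]
[ 554.4 -171.9   16. ]
[ 555.1 -172.3   16. ]
[[[26.25 24.75 13.7 ]]]
t 3.25 pos [ 412.1 -268.4  203.7] rot [ 3.1415e+00 -2.0000e-04 -5.1790e-01] F [0.6 0.7 0.4] open 0.801
mm [  0.7   1.5 153.7] units [0.0028 0.0058 0.6147] rows>= 2.5
```

Request:
{"op": "drive_tool", "data": {
  "rows": [
    [[0.008,0.01,0.2,0,0,0,0.8],[0,0,0.2,0,0,0,0.8],[0,0,0.115,0,0,0,0.8],[0,0,0.1,0,0,0,0.8],[0,0,0,0,0,0,0.8]]
  ]
}}

```text
t: 3.88
eef_pos: [412.3, -270.8, 48.7]
tcp_rot: [-3.141, 0.003, -0.517]
ft_force: [0.3, -0.5, 1.5]
opening: 0.802
grip_force: 0.0
```

Request:
{"op": "drive_tool", "data": {
  "rows": [
    [[0,0,0,0,0,0,0.2],[0,0,0,0,0,0,0.2],[0,0,0,0,0,0,0.2],[0,0,0,0,0,0,0.2],[0,0,0,0,0,0,0.2]]
  ]
}}

```text
t: 4.5
eef_pos: [413.1, -270.7, 50.1]
tcp_rot: [3.141, -0.0, -0.516]
ft_force: [0.6, -0.9, -1.1]
opening: 0.334
grip_force: 27.9
```

Request:
{"op": "drive_tool", "data": {
  "rows": [
    [[0,0,-0.12,0,0,0,0.2],[0,0,-0.2,0,0,0,0.2],[0,0,-0.2,0,0,0,0.2],[0,0,-0.2,0,0,0,0.2],[0,0,0,0,0,0,0.2]]
  ]
}}

```text
t: 5.12
eef_pos: [413.9, -271.3, 233.1]
tcp_rot: [3.14, -0.006, -0.516]
ft_force: [-0.4, -0.5, -1.5]
opening: 0.332
grip_force: 30.0
```

```bash
python3 -c "
from h import *
look(['wrist','scene','side'],['vial','holder','pad_top','mixer','mirror_grip','station','lens'])
go([604,146,230])
a=cv2.imread('pics/wrist_6.png') 
"; ls pics
```

```text
wrist 7
  vial 0.87 [ 410. -271.  180.] 
  vial 0.73 [ 340. -302.   -3.] 
  vial 0.62 [ 488. -284.   -1.] 
  holder 0.57 [ 557. -162.    3.] 
  mixer 0.76 [602. 142.  -1.] 
  mirror_grip 0.74 [552.  -8. 120.] 
  station 0.93 [556. -11.  -7.] 
  lens 0.85 [665. -26.  69.] 
scene 8
  vial 0.66 [ 491. -286.    2.] [212. 156.]
  vial 0.66 [ 342. -301.    1.] [242. 132.]
  holder 0.88 [ 556. -170.    0.] [222. 186.]
  pad_top 0.64 [ 404. -153.    5.] [262. 162.]
  pad_top 0.58 [600. 141.  85.] [294. 239.]
  mixer 0.71 [606. 148.   1.] [292. 261.]
  mirror_grip 0.9 [559.  -5. 122.] [263. 189.]
  station 0.79 [557.  -1.   1.] [263. 218.]
  lens 0.7 [668. -24.  77.] [228. 219.]
side 9
  vial 0.68 [ 414. -267.  177.] [310. 130.]
  vial 0.67 [ 342. -303.    2.] [323. 162.]
  vial 0.51 [ 493. -283.    2.] [285. 161.]
  holder 0.81 [ 564. -165.   -1.] [263. 180.]
  mixer 0.78 [607. 148.  -1.] [236. 246.]
  mixer 0.34 [397. -15.  -1.] [305. 215.]
  mirror_grip 0.61 [557.  -4. 121.] [259. 188.]
  station 0.72 [556.  -3.   1.] [259. 212.]
t 6.33 pos [ 413.1 -270.6  229.9] rot [ 3.1415e+00 -1.0000e-04 -5.1630e-01] F [ 0.6 -0.1 -0.6] open 0.334
mm [-3.960e+01 -4.566e+02 -1.000e-01] units [-1.5860e-01 -1.8263e+00 -6.0000e-04] rows>= 7.3
a.png
b.png
both.png
scene_1.png
scene_8.png
side_2.png
side_9.png
w1.png
wrist_4.png
wrist_7.png[ WARN:0@4.591] global loadsave.cpp:275 findDecoder imread_('pics/wrist_6.png'): can't open/read file: check file path/integrity
```

Request:
{"op": "drive_tool", "data": {
  "rows": [
    [[-0.02,-0.228,0,0,0,0,0.2],[-0.02,-0.228,0,0,0,0,0.2],[-0.02,-0.228,0,0,0,0,0.2],[-0.02,-0.228,0,0,0,0,0.2],[-0.02,-0.228,0,0,0,0,0.2]]
  ]
}}

```text
t: 6.95
eef_pos: [532.7, -8.6, 230.0]
tcp_rot: [3.142, -0.0, -0.516]
ft_force: [0.6, -0.2, -0.4]
opening: 0.333
grip_force: 30.0
```

Request:
{"op": "drive_tool", "data": {
  "rows": [
    [[-0.02,-0.228,0,0,0,0,0.2],[-0.02,-0.228,0,0,0,0,0.2],[-0.02,-0.228,0,0,0,0,0.2],[0,0,0,0,0,0,0.2]]
  ]
}}

```text
t: 7.45
eef_pos: [604.1, 148.8, 229.2]
tcp_rot: [-3.141, 0.0, -0.513]
ft_force: [-0.7, -0.3, -0.9]
opening: 0.328
grip_force: 30.0
```

```bash
python3 -c "
from h import *
look(['wrist','scene','side'],['vial','holder','pad_top','mixer','station','mirror_grip','lens'])
go([604,146,140])
a=cv2.imread('pics/wrist_10.png');cv2.imwrite('pics/w2.png',cv2.resize(a,None,fx=1.5,fy=1.5)) 
"
```

```text
wrist 10
  holder 0.8 [ 555. -164.    4.] 
  pad_top 0.72 [609. 145.  85.] 
  mixer 0.85 [604. 144.  -1.] 
  station 0.65 [556. -11.  -5.] 
  station 0.51 [402. -14.   1.] 
  mirror_grip 0.79 [548.  -6. 122.] 
  lens 0.71 [669. -25.  70.] 
scene 11
  vial 0.82 [ 345. -301.    3.] [241. 132.]
  vial 0.61 [602. 148. 182.] [299. 216.]
  vial 0.52 [ 488. -285.    1.] [213. 156.]
  holder 0.88 [ 558. -171.    1.] [221. 186.]
  holder 0.3 [605. 146. 184.] [298. 216.]
  pad_top 0.76 [601. 144.  86.] [295. 239.]
  mixer 0.86 [605. 148.   0.] [292. 261.]
  station 0.92 [553.  -3.   2.] [264. 217.]
  station 0.27 [ 556. -169.    3.] [222. 186.]
  mirror_grip 0.77 [556.  -5. 119.] [263. 189.]
  mirror_grip 0.24 [415. 161.  -1.] [341. 222.]
  lens 0.85 [669. -25.  77.] [227. 219.]
side 12
  vial 0.61 [606. 152. 179.] [234. 210.]
  vial 0.5 [ 344. -301.   -3.] [323. 163.]
  vial 0.49 [ 493. -281.   -4.] [285. 163.]
  holder 0.83 [ 562. -162.    0.] [264. 180.]
  holder 0.42 [556.  -5.   4.] [259. 211.]
  pad_top 0.7 [606. 149.  86.] [236. 230.]
  pad_top 0.44 [411. 295.   1.] [293. 296.]
  mixer 0.91 [607. 147.  -1.] [236. 246.]
  mixer 0.64 [ 562. -162.   -3.] [264. 181.]
  station 0.64 [561.  -5.  -0.] [258. 212.]
  mirror_grip 0.77 [558.  -2. 118.] [259. 189.]
  lens 0.59 [678. -19.  70.] [225. 191.]
t 8.65 pos [603.4 145.7 229.8] rot [ 3.1415 -0.     -0.5163] F [-0.3 -0.2 -1.8] open 0.33
mm [ 0.3 -0.6 89.8] units [ 0.0014 -0.0024  0.3593] rows>= 1.4
```

View pics/w2.png

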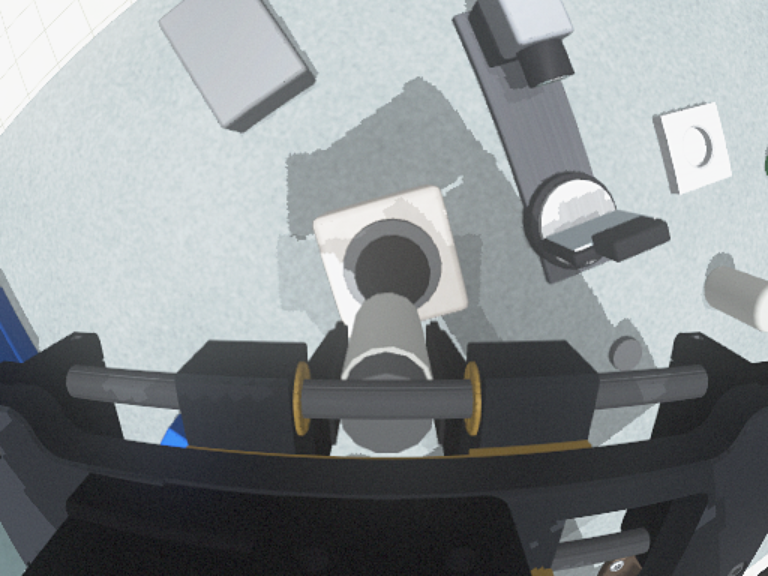

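The held vial (390,340) is above the pad (392,270), and both positions agree to about 2 mm. Pressing down.

Request:
{"op": "drive_tool", "data": {
  "rows": [
    [[0,0,0.2,0,0,0,0.2],[0,0,0.16,0,0,0,0.2],[0,0,0.02,0,0,0,0.2],[0,0,0.012,0,0,0,0.2],[0,0,0,0,0,0,0.2]]
  ]
}}

```text
t: 9.28
eef_pos: [603.9, 145.7, 133.4]
tcp_rot: [-3.14, -0.002, -0.516]
ft_force: [-1.3, 0.4, 2.7]
opening: 0.325
grip_force: 30.0
```

Request:
{"op": "drive_tool", "data": {
  "rows": [
    [[0,0,0.01,0,0,0,0.2],[0,0,0.006,0,0,0,0.2],[0,0,0,0,0,0,0.2],[0,0,0,0,0,0,0.2]]
  ]
}}

```text
t: 9.78
eef_pos: [604.0, 145.7, 128.5]
tcp_rot: [-3.141, -0.001, -0.516]
ft_force: [0.7, -0.9, 5.4]
opening: 0.332
grip_force: 30.0
```

Request:
{"op": "drive_tool", "data": {
  "rows": [
    [[0,0,0.007,0,0,0,0.2],[0,0,0.004,0,0,0,0.2],[0,0,0,0,0,0,0.2]]
  ]
}}

```text
t: 10.15
eef_pos: [604.1, 145.8, 126.9]
tcp_rot: [-3.14, -0.002, -0.516]
ft_force: [-1.8, -0.5, 16.8]
opening: 0.331
grip_force: 30.0
```

Request:
{"op": "drive_tool", "data": {
  "rows": [
    [[0,0,0.002,0,0,0,0.2],[0,0,0,0,0,0,0.2],[0,0,0,0,0,0,0.2],[0,0,0,0,0,0,0.2],[0,0,0,0,0,0,0.2]]
  ]
}}

```text
t: 10.78
eef_pos: [604.2, 145.8, 126.9]
tcp_rot: [-3.14, -0.003, -0.516]
ft_force: [-4.9, -0.6, 20.6]
opening: 0.332
grip_force: 30.0
```

Request:
{"op": "drive_tool", "data": {
  "rows": [
    [[0,0,-0.06,0,0,0,0.2],[0,0,-0.2,0,0,0,0.2],[0,0,-0.2,0,0,0,0.2],[0,0,-0.06,0,0,0,0.2],[0,0,0,0,0,0,0.2]]
  ]
}}

```text
t: 11.4
eef_pos: [603.3, 145.7, 254.8]
tcp_rot: [-3.141, -0.001, -0.516]
ft_force: [-0.5, 0.2, -1.5]
opening: 0.329
grip_force: 30.0
```

```bash
python3 -c "
from h import *
go([559,-167,230])
look(['scene','side'],['vial'])
"
```

```text
t 11.4 pos [603.3 145.7 254.8] rot [-3.1413e+00 -6.0000e-04 -5.1630e-01] F [-0.5  0.2 -1.5] open 0.329
mm [115.8 293.8  24.7] units [0.463  1.1752 0.0989] rows>= 5.1
scene 13
  vial 0.76 [ 489. -287.    1.] [212. 155.]
  vial 0.62 [604. 146. 209.] [299. 208.]
  vial 0.56 [ 343. -300.    2.] [242. 132.]
side 14
  vial 0.7 [ 493. -279.   -2.] [285. 163.]
  vial 0.67 [609. 149. 201.] [233. 204.]
  vial 0.53 [ 344. -302.    0.] [323. 162.]
```

Request:
{"op": "drive_tool", "data": {
  "rows": [
    [[0.077,0.196,0,0,0,0,0.2],[0.077,0.196,0,0,0,0,0.2],[0.077,0.196,0,0,0,0,0.2],[0.077,0.196,0,0,0,0,0.2],[0.077,0.196,0,0,0,0,0.2]]
  ]
}}

```text
t: 12.22
eef_pos: [565.5, -116.5, 253.5]
tcp_rot: [3.141, 0.002, -0.516]
ft_force: [0.1, -1.5, -0.3]
opening: 0.334
grip_force: 30.0
```

Request:
{"op": "drive_tool", "data": {
  "rows": [
    [[0.077,0.196,0.15,0,0,0,0.2],[0,0,0.2,0,0,0,0.2],[0,0,0.08,0,0,0,0.2],[0,0,0,0,0,0,0.2]]
  ]
}}

```text
t: 12.72
eef_pos: [558.0, -165.1, 146.1]
tcp_rot: [3.141, 0.005, -0.517]
ft_force: [-0.5, -0.2, -0.2]
opening: 0.331
grip_force: 30.0
```

```bash
python3 -c "
from h import *
look(['wrist','scene','side'],['vial','holder'])
go([558,-168,50])
a=cv2.imread('pics/wrist_15.png');cv2.imwrite('pics/w3.png',cv2.resize(a,None,fx=1.5,fy=1.5)) 
"
```

```text
wrist 15
  vial 0.73 [ 558. -166.   94.] 
  vial 0.73 [ 487. -285.   -2.] 
  vial 0.63 [ 340. -303.   -7.] 
  holder 0.96 [ 559. -165.    1.] 
scene 16
  vial 0.69 [ 343. -301.    2.] [242. 131.]
  vial 0.59 [ 489. -288.    2.] [211. 155.]
  vial 0.38 [ 561. -164.  102.] [220. 164.]
  holder 0.85 [ 558. -170.    2.] [221. 186.]
  holder 0.34 [504. 439.   2.] [411. 307.]
side 17
  vial 0.62 [ 341. -297.   -1.] [324. 164.]
  vial 0.49 [ 493. -281.   -1.] [285. 162.]
  vial 0.44 [ 560. -161.   96.] [265. 162.]
  holder 0.85 [ 562. -162.   -1.] [264. 181.]
  holder 0.72 [ 408. -148.    1.] [304. 188.]
  holder 0.17 [ 560. -162.   99.] [265. 161.]
t 13.18 pos [ 559.1 -165.3  148.9] rot [-3.1415e+00 -1.0000e-03 -5.1610e-01] F [-0.2 -0.1 -0.5] open 0.334
mm [ 0.2  2.9 98.9] units [0.001  0.0118 0.3958] rows>= 1.6
```

View pics/w3.png

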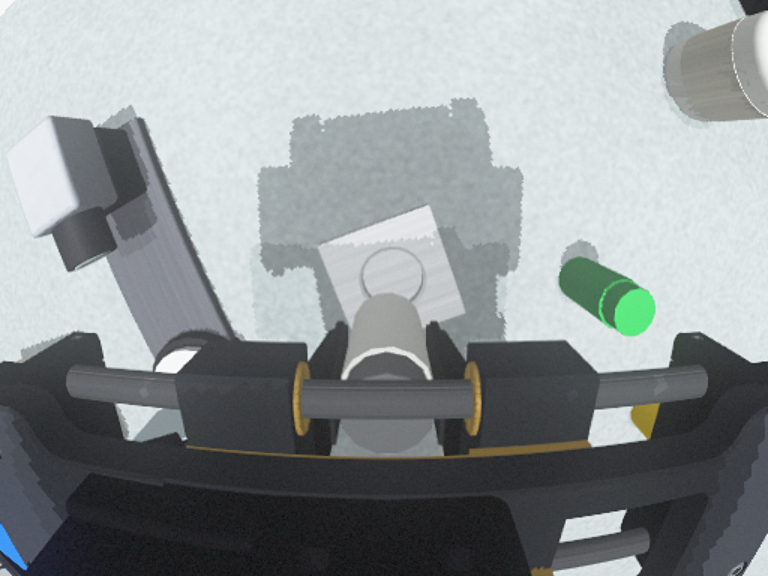

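```bash
python3 -c "
from h import *
p=env.read_camera('wrist')
print(p['pose'].round(2))
for u,v,z in [(361,276,16),(423,276,16),(392,246,16),(392,276,16),(428,206,16),(319,244,16),(464,312,16)]: print(u,v,fish(p,u/1.5,v/1.5,z).round(1))
for x,z in [(342,185),(433,185)]: print('cap',fish(p,x/1.5,380/1.5,z).round(1))
o=p['pose'][:3,3]
a=cv2.cvtColor(p['color'],6)[120:225,195:325]
b=cv2.resize(a,None,fx=6,fy=6,interpolation=2);cv2.imwrite('pics/c1.png',b[:, :780])
"
```

```text
[[-4.9000e-01  8.4000e-01  2.2000e-01  6.1920e+02]
 [-8.7000e-01 -4.8000e-01 -1.2000e-01 -1.9899e+02]
 [ 0.0000e+00 -2.5000e-01  9.7000e-01  2.9845e+02]
 [ 0.0000e+00  0.0000e+00  0.0000e+00  1.0000e+00]]
361 276 [ 570.7 -152.6   16. ]
423 276 [ 550.8 -187.7   16. ]
392 246 [ 577.9 -179.8   16. ]
392 276 [ 560.7 -170.1   16. ]
428 206 [ 589.2 -212.3   16. ]
319 244 [ 602.4 -139.6   16. ]
464 312 [ 515.4 -200.1   16. ]
cap [ 576.4 -160.4  185. ]
cap [ 563.7 -182.7  185. ]
```

View pics/c1.png

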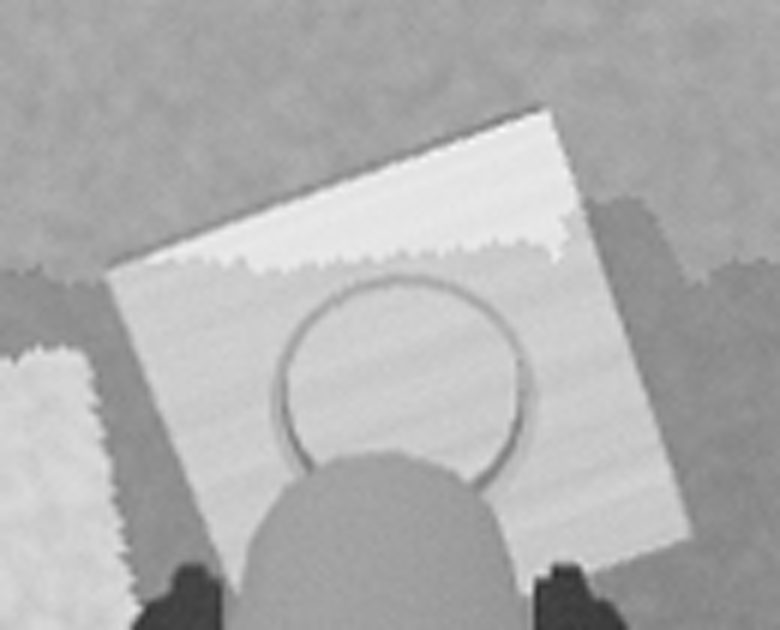

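```bash
python3 -c "
from h import *
from scipy.optimize import least_squares
p=env.read_camera('wrist')
def proj(X):
    c=(np.linalg.inv(p['pose'])@np.c_[X,np.ones(len(X))].T)[:3]
    r=np.hypot(c[0],c[1]);t=np.arctan2(r,-c[2]);K=p['camera_matrix']
    return np.c_[K[0,2]+K[0,0]*t*c[0]/r,K[1,2]-K[0,0]*t*c[1]/r]
th=np.linspace(0,6.283,181)
def ext(x,y,z,r):
    q=proj(np.c_[x+r*np.cos(th),y+r*np.sin(th),0*th+z]);return q[:,0].min(),q[:,0].max(),q[:,1].min()
obs=[195+273/6,195+535/6,120+275/6]
f=least_squares(lambda v:np.array(ext(v[0],v[1],16,20))-obs,[559,-167],diff_step=1e-3);print(f.x,f.fun)
s=env.state();print(s['eef_pos'])
print('tip pred',ext(*s['eef_pos'][:2],s['eef_pos'][2]-50,16), 'obs',195+378/6,120+450/6)
g=least_squares(lambda v:np.array([np.mean(ext(v[0],v[1],s['eef_pos'][2]-50,16)[:2])-258,ext(v[0],v[1],s['eef_pos'][2]-50,16)[2]-195]),[559,-167],diff_step=1e-3);print(g.x)
"
```

```text
[ 558.44136815 -170.00142199] [ 1.37241461 -1.3780657  -0.04433319]
[ 559.04360393 -165.29242659  148.67658565]
tip pred (np.float64(235.4531670928409), np.float64(280.4770015161162), np.float64(193.66610454365582)) obs 258.0 195.0
[ 558.1960521  -164.84141699]
```

Request:
{"op": "drive_tool", "data": {
  "rows": [
    [[0.009,0.017,0.1,0,0,0,0.2],[0,0,0.15,0,0,0,0.2],[0,0,0.06,0,0,0,0.2],[0,0,0,0,0,0,0.2]]
  ]
}}

```text
t: 13.78
eef_pos: [558.7, -170.0, 70.4]
tcp_rot: [3.141, 0.001, -0.516]
ft_force: [0.6, 0.1, -0.5]
opening: 0.332
grip_force: 30.0
```

Request:
{"op": "drive_tool", "data": {
  "rows": [
    [[0,0,0.016,0,0,0,0.2],[0,0,0.016,0,0,0,0.2],[0,0,0,0,0,0,0.2]]
  ]
}}

```text
t: 14.15
eef_pos: [558.9, -170.2, 63.1]
tcp_rot: [3.142, -0.0, -0.516]
ft_force: [-1.1, 0.4, 0.5]
opening: 0.335
grip_force: 30.0
```

Now 1 mm or so below the rim with no contact force, so I continue down.

Request:
{"op": "drive_tool", "data": {
  "rows": [
    [[0,0,0.016,0,0,0,0.2],[0,0,0.01,0,0,0,0.2],[0,0,0,0,0,0,0.2]]
  ]
}}

```text
t: 14.52
eef_pos: [558.7, -170.1, 56.1]
tcp_rot: [3.141, 0.0, -0.516]
ft_force: [0.1, 0.5, 0.3]
opening: 0.33
grip_force: 30.0
```

Request:
{"op": "drive_tool", "data": {
  "rows": [
    [[0,0,0.006,0,0,0,0.2],[0,0,0.004,0,0,0,0.2],[0,0,0,0,0,0,0.2]]
  ]
}}

```text
t: 14.9
eef_pos: [558.9, -170.2, 54.1]
tcp_rot: [3.142, -0.0, -0.516]
ft_force: [-0.5, -0.1, 1.5]
opening: 0.336
grip_force: 30.0
```

Request:
{"op": "drive_tool", "data": {
  "rows": [
    [[0,0,0.002,0,0,0,0.45],[0,0,0,0,0,0,0.6],[0,0,0,0,0,0,0.6],[0,0,0,0,0,0,0.6],[0,0,0,0,0,0,0.6]]
  ]
}}

```text
t: 15.52
eef_pos: [558.8, -170.2, 53.4]
tcp_rot: [3.142, -0.0, -0.516]
ft_force: [-0.9, -0.4, 0.3]
opening: 0.597
grip_force: 0.0
```

Request:
{"op": "drive_tool", "data": {
  "rows": [
    [[0,0,-0.06,0,0,0,0.6],[0,0,-0.16,0,0,0,0.6],[0,0,-0.2,0,0,0,0.6],[0,0,-0.2,0,0,0,0.6],[0,0,0,0,0,0,0.6]]
  ]
}}

```text
t: 16.15
eef_pos: [560.0, -170.6, 213.1]
tcp_rot: [-3.141, -0.008, -0.516]
ft_force: [-0.6, -0.7, -0.1]
opening: 0.599
grip_force: 0.0
```

```bash
python3 -c "
from h import *
look(['wrist','scene','side'],['vial','holder','station','mirror_grip','lens','sight_point'])
go([556,-6,210],1.44)
a=cv2.imread('pics/wrist_20.png');cv2.imwrite('pics/w4.png',cv2.resize(a,None,fx=1.5,fy=1.5)) 
"; ls pics/wrist*
```

```text
wrist 20
  vial 0.71 [ 488. -285.   -2.] 
  vial 0.6 [ 557. -171.    1.] 
  holder 0.64 [ 557. -165.    1.] 
  station 0.68 [560. -10.  -5.] 
  lens 0.76 [669. -27.  72.] 
  sight_point 0.45 [556. -10.  -5.] 
scene 21
  vial 0.56 [ 562. -168.    7.] [221. 186.]
  vial 0.55 [ 488. -288.    4.] [212. 154.]
  vial 0.5 [ 342. -304.   -0.] [241. 131.]
  holder 0.67 [ 557. -169.    3.] [222. 186.]
  station 0.71 [556.  -5.   1.] [262. 217.]
  mirror_grip 0.9 [557.  -6. 121.] [263. 188.]
  lens 0.6 [669. -27.  75.] [226. 219.]
side 22
  vial 0.73 [ 563. -165.    1.] [264. 180.]
  vial 0.48 [ 344. -300.    3.] [323. 162.]
  vial 0.45 [ 493. -280.   -2.] [285. 162.]
  holder 0.57 [ 558. -162.   -3.] [265. 181.]
  holder 0.34 [420. 164.  -2.] [294. 258.]
  station 0.65 [560.  -3.   2.] [258. 212.]
  mirror_grip 0.63 [509. 439.  -0.] [251. 340.]
  mirror_grip 0.56 [558.  -6. 120.] [259. 187.]
  mirror_grip 0.27 [ 561. -163.    1.] [264. 180.]
  lens 0.83 [678. -19.  70.] [225. 191.]
t 17.2 pos [ 558.8 -170.1  208.4] rot [ 3.1415e+00 -1.0000e-04 -5.1630e-01] F [-0.4  0.4 -0.5] open 0.601
mm [ -83.5 -141.4   -1.6] units [-0.3339 -0.5654 -0.0065] rows>= 2.6
az total -0.6227
pics/wrist_10.png
pics/wrist_15.png
pics/wrist_20.png
pics/wrist_4.png
pics/wrist_7.png
```

Request:
{"op": "drive_tool", "data": {
  "rows": [
    [[0,0,0,0,0,-0.056,0.5],[0,0,0,0,0,-0.056,0.5],[0,0,0,0,0,-0.056,0.5],[0,0,0,0,0,-0.056,0.5],[0,0,0,0,0,-0.056,0.5]]
  ]
}}

```text
t: 17.82
eef_pos: [558.8, -170.1, 208.4]
tcp_rot: [3.141, 0.0, 0.369]
ft_force: [0.9, 0.1, 0.4]
opening: 0.498
grip_force: 0.0
```

Request:
{"op": "drive_tool", "data": {
  "rows": [
    [[0,0,0,0,0,-0.056,0.5],[0,0,0,0,0,-0.056,0.5],[0,0,0,0,0,-0.056,0.5],[0,0,0,0,0,-0.056,0.5],[0,0,0,0,0,-0.056,0.5]]
  ]
}}

```text
t: 18.45
eef_pos: [558.8, -170.1, 208.4]
tcp_rot: [3.142, 0.0, 1.249]
ft_force: [-0.7, 0.4, -0.3]
opening: 0.499
grip_force: 0.0
```

Request:
{"op": "drive_tool", "data": {
  "rows": [
    [[0,0,0,0,0,-0.056,0.5],[0,0,0,0,0,0,0.5]]
  ]
}}

```text
t: 18.7
eef_pos: [558.8, -170.1, 208.4]
tcp_rot: [3.142, 0.0, 1.418]
ft_force: [0.2, 0.7, -0.4]
opening: 0.5
grip_force: 0.0
```

```bash
python3 -c "
from h import *
go([556.5,-6.5,210],1.42)
"
```

```text
t 18.7 pos [ 558.8 -170.1  208.4] rot [3.1415e+00 1.0000e-04 1.4177e+00] F [ 0.2  0.7 -0.4] open 0.5
mm [161.4 -27.2  -1.6] units [ 0.6454 -0.109  -0.0065] rows>= 2.6
az total -0.0007
```

```bash
python3 -c "
from h import *
look(['wrist'],['station','mirror_grip','lens','vial'])
a=cv2.imread('pics/wrist_23.png');print(a.shape);cv2.imwrite('pics/w5.png',cv2.resize(a,None,fx=1.5,fy=1.5)) 
"
```

```text
wrist 23
  station 0.69 [559. -12.  -6.] 
  mirror_grip 0.8 [550.  -4. 116.] 
  lens 0.83 [668. -26.  71.] 
  vial 0.65 [ 557. -172.    2.] 
(384, 512, 3)
```

View pics/w5.png

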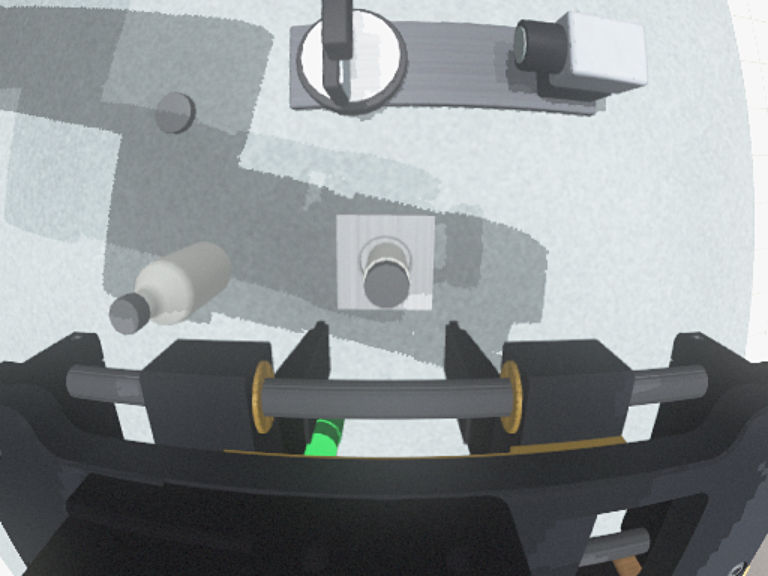

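The vial stands upright in the socket (386,262). The mirror is at (340,60) and the plate's near edge runs from (290,107) to (595,115).

```bash
python3 -c "
from h import *
p=env.read_camera('wrist')
P=lambda u,v,z:fish(p,u/1.5,v/1.5,z)[:2]
a,b=P(290,107,5),P(594,114,5);d=b-a;print('near',a,b,np.hypot(*d),np.arctan2(d[1],d[0]))
m=P(440,112,5);print('mid',m)
a=P(290,26,5);print('farleft',a)
l=P(521,42,71);print('lens',l)
"
```

```text
near [502.41453095 -34.02844925] [750.19937252 -69.51365576] 250.31285942490845 -0.14224259766984235
mid [618.34455993 -57.61289951]
farleft [511.85352805  34.72096866]
lens [671.12662551 -22.76010365]
```

Request:
{"op": "drive_tool", "data": {
  "rows": [
    [[0.16,-0.027,0,0,0,0,0.5],[0.16,-0.027,0,0,0,0,0.5],[0,0,0,0,0,0,0.5],[0,0,0,0,0,0,0.5]]
  ]
}}

```text
t: 19.5
eef_pos: [557.8, -89.4, 208.5]
tcp_rot: [3.141, 0.0, 1.419]
ft_force: [-0.4, -0.6, 0.6]
opening: 0.5
grip_force: 0.0
```

```bash
python3 -c "
from h import *
look(['wrist'],['station','mirror_grip','lens','vial'])
go([556.5,-6.5,210])
import glob
p=env.read_camera('wrist');cv2.imwrite('pics/w6.png',cv2.resize(p['color'],None,fx=1.5,fy=1.5)) 
"
```

```text
wrist 25
  station 0.85 [557. -14.  -5.] 
  lens 0.8 [666. -26.  70.] 
  vial 0.82 [ 559. -171.    3.] 
t 19.75 pos [557.6 -89.8 208.3] rot [-3.1416e+00  1.0000e-04  1.4177e+00] F [-0.3  1.8 -0.1] open 0.497
mm [ 82.1 -13.8  -1.7] units [ 0.3286 -0.0551 -0.007 ] rows>= 1.3
```

View pics/w6.png

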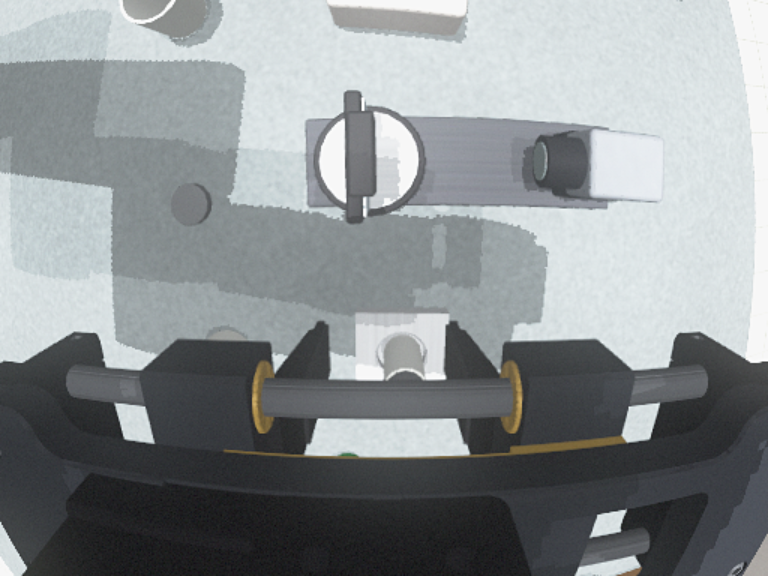

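```bash
python3 -c "
from h import *
p=env.read_camera('wrist')
P=lambda u,v,z:fish(p,u/1.5,v/1.5,z)[:2].round(1)
for n,q,z in [('plate',[(306,120),(306,207),(608,208),(608,125)],4),('grip',[(346,112),(375,112),(375,195),(346,195),(361,153)],135),('lens',[(540,160)],71),('mirrortop',[(345,91),(362,93),(345,221),(362,222)],103),('base',[(314,160),(424,160),(369,106),(369,214)],20)]:
  print(n,*[P(*a,z) for a in q])
g=p['color'][60:150,195:300];cv2.imwrite('pics/c2.png',cv2.resize(g,None,fx=6,fy=6,interpolation=2))
"
```

```text
plate [511.9  33.4] [500.5 -35.7] [753.3 -70.2] [761.7   1.2]
grip [553.   13.8] [567.1  11.4] [560.7 -29.8] [546.5 -27.5] [557.1  -7.9]
lens [670.  -23.4]
mirrortop [552.1  31. ] [561.4  28.2] [540.4 -43.2] [549.9 -45.3]
base [515.7  -0.6] [597.4 -13.8] [562.9  33.1] [550.3 -48.2]
```

View pics/c2.png

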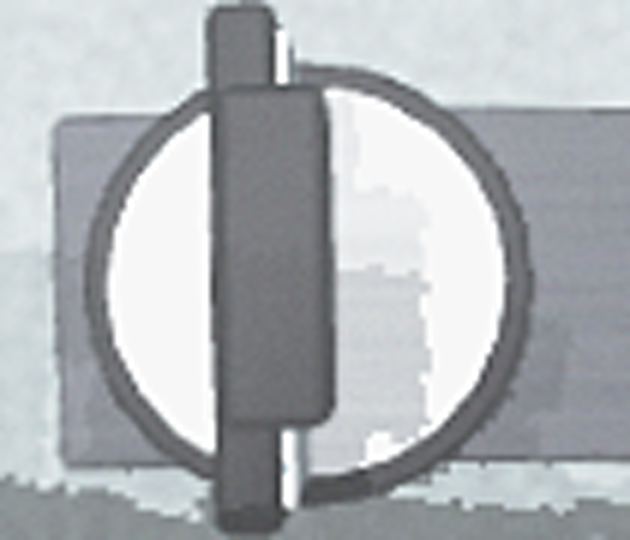

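Request:
{"op": "drive_tool", "data": {
  "rows": [
    [[0.162,-0.027,0,0,0,0,0.5],[0.162,-0.026,0,0,0,0,0.5],[0,0,0,0,0,0,0.5],[0,0,0.16,0,0,0,0.5],[0,0,0.08,0,0,0,0.5]]
  ]
}}

```text
t: 20.48
eef_pos: [556.4, -7.7, 146.9]
tcp_rot: [-3.14, 0.0, 1.418]
ft_force: [0.4, 0.1, -0.6]
opening: 0.499
grip_force: 0.0
```

Request:
{"op": "drive_tool", "data": {
  "rows": [
    [[0,0,0.05,0,0,0,0.5],[0,0,0.038,0,0,0,0.5],[0,0,0,0,0,0,0.5]]
  ]
}}

```text
t: 20.85
eef_pos: [556.7, -7.2, 126.1]
tcp_rot: [-3.141, 0.0, 1.419]
ft_force: [0.6, 0.5, -1.2]
opening: 0.503
grip_force: 0.0
```

```bash
python3 -c "
from h import *
go([556.8,-7.6,126],0.721)
"
```

```text
t 20.85 pos [556.7  -7.2 126.1] rot [-3.1412e+00  1.0000e-04  1.4186e+00] F [ 0.6  0.5 -1.2] open 0.503
mm [-0.4  0.1  0.1] units [-0.0015  0.0004  0.0005] rows>= 0.0
az total 0.2221
```

Request:
{"op": "drive_tool", "data": {
  "rows": [
    [[0,0,0,0,0,0,0.05],[0,0,0,0,0,0,0.05],[0,0,0,0,0,0,0.05],[0,0,0,0,0,0,0.05],[0,0,0,0,0,0,0.05]]
  ]
}}

```text
t: 21.48
eef_pos: [556.9, -7.0, 126.5]
tcp_rot: [3.141, 0.0, 1.419]
ft_force: [0.7, 0.3, 2.2]
opening: 0.147
grip_force: 30.0
```

Request:
{"op": "drive_tool", "data": {
  "rows": [
    [[0,0,0,0,0,0.03,0.05],[0,0,0,0,0,0.03,0.05],[0,0,0,0,0,0.03,0.05],[0,0,0,0,0,0.03,0.05],[0,0,0,0,0,0.03,0.05]]
  ]
}}

```text
t: 22.1
eef_pos: [557.4, -7.2, 126.6]
tcp_rot: [3.14, -0.001, 0.945]
ft_force: [3.2, -1.8, -0.5]
opening: 0.15
grip_force: 30.0
```

Request:
{"op": "drive_tool", "data": {
  "rows": [
    [[0,0,0,0,0,0.03,0.05],[0,0,0,0,0,0.03,0.05],[0,0,0,0,0,0.012,0.05],[0,0,0,0,0,0,0.05],[0,0,0,0,0,0,0.05]]
  ]
}}

```text
t: 22.72
eef_pos: [557.6, -7.3, 126.6]
tcp_rot: [3.14, -0.001, 0.722]
ft_force: [5.0, -2.0, -0.5]
opening: 0.143
grip_force: 30.0
```

```bash
python3 -c "
from h import *
look(['wrist','scene','side'],['sight_point','vial','mirror_grip','holder'])
go([556.8,-7.6,126],0.721)
print(env.state()['moment'])
import glob
a=cv2.imread(sorted(glob.glob('pics/scene_*.png'),key=lambda f:int(f[11:-4]))[-1])[130:250,190:330]
b=cv2.imread(sorted(glob.glob('pics/side_*.png'),key=lambda f:int(f[10:-4]))[-1])[130:250,190:330]
cv2.imwrite('pics/f.png',cv2.resize(cv2.hconcat([a,b]),None,fx=2.8,fy=2.8,interpolation=2))
"
```

```text
wrist 28
  vial 0.91 [ 557. -172.   -1.] 
  vial 0.85 [ 486. -285.   -3.] 
  mirror_grip 0.61 [550.  -7. 118.] 
scene 29
  sight_point 0.17 [557.  -2. 120.] [264. 189.]
  vial 0.74 [414. 292.   4.] [381. 248.]
  vial 0.72 [ 342. -302.    2.] [242. 131.]
  vial 0.63 [558.  -8. 121.] [262. 188.]
  vial 0.6 [ 489. -289.    1.] [211. 155.]
  holder 0.92 [ 556. -170.    2.] [222. 186.]
side 30
  vial 0.48 [ 493. -284.   -3.] [285. 162.]
  mirror_grip 0.57 [559.  -3. 118.] [258. 189.]
t 23.48 pos [557.6  -7.3 126.6] rot [ 3.1397e+00 -1.0000e-03  7.2170e-01] F [ 4.9 -2.1 -1.2] open 0.144
mm [-0.8 -0.3  0.6] units [-0.0032 -0.0014  0.0022] rows>= 0.0
az total 0.0002
[-0.38915488 -0.62705505  0.04128913]
```

View pics/f.png

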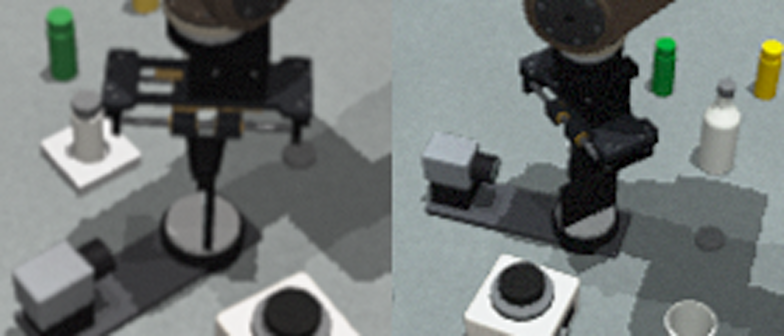

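The mirror is held at yaw 0.722, which is about -0.71 rad on its joint. The spring moment of 0.041 N m agrees, and the vial stands upright in the holder. Handing in.

```bash
python3 -c "
from cell import env
print(env.job_done())"
```

```text
the job is handed in; nothing more can be done
None
```

I handed the job in at about 23.5 s on the robot's clock. The vial was pressed on the pad until it bottomed out (about 20 N), then stood in the holder socket and released, and the gripper is holding the mirror at about -0.71 rad, aimed at the vial. I worked that angle out from measured positions, because the inspection camera's own view was not available to check.

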